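# Hold down the balance's sunk calibration button with the stylus

### The job

Start the calibration of the specimen balance: pull the yellow-handled stylus up out of the wooden tool block, put its steel tip down through the small round hole in the balance's front panel and gently press the red button at the bottom fully down. Keep it down for at least two seconds and do not let go: the program finishes while the gripper still holds the stylus upright with the button pressed. Leave the black-handled pick in its socket and the dropper bottle and the black rock where they are.

Things in the scene. Friction and masses are not known exactly. Their poses are not given: they have to be found in the camera images.
- stylus: Loose stylus, 136 mm long, about 40 g, round about its z; origin at its tip, z up to the handle's end. Steel shaft 6 mm thick from 0 to 65 mm (flat tip 3 mm across), collar 18 mm wide from 65 to 69, yellow handle 13 mm thick from 69 to 131, rounded yellow end. It starts upright in either socket of the block, collar resting on the block's top: tip at z = 15 mm, handle from 84 to 151 mm.
- stylus_tip (a point): Centre of the stylus's tip face (the origin of the stylus).
- stylus_grip (a point): Point on the stylus's axis 105 mm above its tip, near the middle of the yellow handle: a good place to grip.
- hardness_pick: Loose pick of the same size as the stylus, with a black handle and a pointed tip (origin at the tip, z up). It stands in the other socket, 60 mm from the stylus, and must stay there.
- tool_block: Fixed wooden block 50 (x) x 120 (y) x 80 (z) mm, origin at the centre of its underside. Two upright sockets 10 mm wide and 72 mm deep at its own y = -30 and +30 mm, x = 0. The handles are 60 mm apart along its y; fingers that close along its x keep clear of the other tool.
- balance: Fixed white bench balance 180 (x) x 150 (y) mm, 45 mm high, origin at the centre of its underside, front (grey panel with a dark display) to its own -x. A round steel pan, 110 mm across, rises to 56 mm, its centre at own (28, 0) mm. The button's hole is in the front panel at own (-64, -42) mm: the right end as seen from the front.
- aperture (a point): Centre of the round hole, 16 mm in diameter, with a thin black trim ring, in the front panel, at the level of the panel's face (45 mm above the worktop). The hole goes straight down.
- button_top (a point): Centre of the flat top of the red button, 13 mm in diameter, in the hole: 18 mm below the panel's face when not pressed. It moves down with the button.
- cal_button (a joint): How far the button is pressed down, m: 0 free, 0.007 fully down at its stop. Spring: about 2 N to start, 5.5 N fully down; it comes back up when released.
- water_dropper: Loose white dropper bottle with a white nozzle, 32 mm in diameter, 98 mm tall, origin at the centre of its underside. A bystander.
- basalt_lump: Loose black rock, about 56 x 54 x 42 mm, origin at the centre of its underside. A bystander.
Mind the look-alikes: they are no part of the job. Of the things like the tool_block, leave any that is turquoise; of the rest the smaller one is meant.

How it is judged:
On the way, in this order (a step that is already met when the one before it is completed fails the run):
1. the stylus is held in the fingers with its tip clear above the tool block (contact force between the fingers and stylus above 0.5 N and height (world z) of stylus_tip above 0.085 m), for 0.1 s.
2. the stylus, held in the fingers, keeps the button down through the hole for two seconds (value of joint cal_button above 0.0045 m and contact force between stylus and cal_button above 1 N and horizontal distance between stylus_tip and aperture below 0.008 m and z of stylus_tip in the frame of balance below 0.03 m and contact force between the fingers and stylus above 0.5 N and contact force between stylus and tool_block below 0.1 N and angle between stylus's own z axis and vertical below 0.35 rad), for 2 s.
At the end, for the whole second after the job is handed in: The fingers still grip the stylus (over 0.5 N), which is within 0.35 rad of upright and off the tool block; its tip is in the hole (within 8 mm of its centre line, more than 15 mm below the panel's face) and pushes on the button with more than 1 N, and the button is at least 4.5 mm down of its 7 mm (all of step 2); the arm keeps its last pose, push and grip.
It fails at once if the stylus is forced against the balance or its button (over 25 N) (contact force between stylus and balance above 25 N).
It fails at once if the button is pressed by the gripper itself (contact force between the arm and cal_button above 0.5 N).
It fails at once if the black pick is pulled up or taken from its socket (moved over 15 mm) (distance of hardness_pick from where it was at the start of the episode above 0.015 m).
It fails at once if the dropper bottle is knocked over or moved over 20 mm (distance of water_dropper from where it was at the start of the episode above 0.02 m or angle between water_dropper's own z axis and vertical above 0.4 rad).
It fails at once if the black rock is moved over 20 mm (distance of basalt_lump from where it was at the start of the episode above 0.02 m).
It also fails if it takes over 38 s, if anything falls off the work surface, if the arm or the gripper's body presses on something with over 40 N, if the wrist force passes 120 N, or if a joint passes its speed limit or range.

### The arm

A 7-joint arm with a two-finger parallel gripper is mounted at the origin on a cart in front of the work surface, level with it; the furniture and walls round the work are solid. World frame = base frame: x ahead of the robot, y to its left, z up, the work surface at z = 0. Lengths are in m, angles in rad, forces in N, time in s.
With the tool pointing down it reaches from about 0.4 to 0.85 m from the base axis. Payload 10.4 kg.
Tool frame: the origin (TCP) lies at the very end of the fingers, on their centre line; the grasp point (between the pads) lies 19 mm behind it; z points along the fingers, y is the direction in which the jaws open and shut (so a half turn about z gives the same grasp; the last joint's range is limited). The gripper opens to 85 mm and grips with 20 to 120 N. Pads are 22 mm wide; open, the fingers measure 114 mm over their backs; the gripper's body (76 mm by 85 mm) begins 54 mm behind the grasp point. The pads swing forward as they close: fully open they stand 13 mm farther back than shut.
Start: joints at [-0.023, 0.332, -0.065, 1.46, 0.022, 1.35, -0.088], TCP at [0.625, 0, 0.231] pointing down, gripper open.
Joint ranges: [-2.6, 2.6], [-0.5, 2.12], [-1.47, 1.34], [0.16, 2.42], [-1.27, 4.41], [0.06, 2.06], [-2.6, 2.6]. Speed limits (rad/s): [2.22, 2.22, 2.79, 2.79, 3.14, 3.14, 3.14].

### API

Orientations are given as a 3x3 rotation matrix whose columns are the frame's x, y, z axes.
In Python, from station import * gives the robot as it stands.
- The arm moves only by the tool arm_command, never from a script. Its argument "increments" is a list of rows, each a list of 4 numbers: the shift along the tool's x, y, z in mm, then the turn about the tool's z in rad. A call has 1 to 8 rows; each row shifts and turns the commanded pose from where the row before left it, along the tool's axes as they then stand; what a row does not reach is not made up. A row lasts 1/12 s, in which the tool goes at most 41.7 mm and 7.16 degrees, less where a joint would pass 70% of its speed; a pose out of reach is approached as far as the arm can. A call is refused whole if a number of a shift passes 41.7 or a number of a turn 0.125, either way. A call with a gripper value outside its range is refused whole. "claw" is the closure, from -1 (fully open) to 1 (shut), set as the call begins (left out, the last holds). The fingers move at their own pace and stop on an object; "newtons" is the grip in N (left out, the last holds). Time passes only in rows, so rows that do not move let the fingers close. It gives the time, the measured TCP pose, the force and the opening at its end, in the units of the state.
- state(): the state, without advancing time (a new reading comes with each control period).
- get_image(name): name is "scene" or "side" or "wrist"; returns a dict with "img" (420x560x3 uint8, red, green, blue), "fx", "fy", "cx", "cy" (pixels), "origin" and "orientation" of the camera in the world. Camera axes: x right, y down, z forward; pixel columns grow to the right and rows downward; lengths in m; the calibration is good to about 2 mm. The wrist camera is an equidistant fisheye: a pixel r from the principal point sees the ray r / f radians off the axis. A picture is of the moment at which its call begins. There is no depth.
- finish_job(): hands the job in, once; it reports no verdict.
Trained networks look in a picture, given as the dict that the camera call returned (one of the last four; its "shot" number tells which), for a name from the list of things; names that differ only in an ending like _2 or _b are one class to them, and where a whole thing is asked for, a point or a joint stands for the part that bears it (a point fixed in the world has none). Each returns a list of dicts, best first, with "confidence" (0 to 1); they miss things now and then, are a little off and sometimes report something else, mostly with a low value. They report only what shows in the picture. A call takes as long as a camera call. They do not tell look-alikes from the thing itself.
- recognise(picture, thing): "extent" ([centre column, centre row, width, height] as shares, 0 to 1, of the picture: columns of its width, rows of its height, round what is visible of it).
The state is a dict: "time": time; "joints": joint angles; "joint_velocities": joint speeds; "tau": joint torques, N m; "ee_pos": TCP position; "orientation": TCP orientation; "wrist_force": force on the tool from outside, world axes, zero at the start; "ft_torque": the same for the moment, N m; "finger_gap": finger opening in m.
Only numpy, scipy, OpenCV 4.12 (cv2) and the standard library are available. Lean on these libraries where they do the work, as an engineer would, in place of code of your own. Each camera call takes 0.05 s, during which the arm holds its last target.

## Working session

There is one attempt and no reset: what is moved stays moved. The work goes in short steps, Python scripts to look and compute and a tool call to move; the robot and the scene stay as the last step left them, time stands still between calls to the robot, and variables do not carry over. Pictures are saved under pics/ and viewed, and the job is handed in when it is done.

Besides the shell and the picture viewer there is one more tool, called after "Request:" by a JSON object that holds its "name" and its "arguments". arm_command: Moves the arm, as the interface text tells. Its arguments: {"type":"object","properties":{"increments":{"type":"array"},"claw":{"type":"number"},"newtons":{"type":"number"}},"required":["increments"]}

```bash
mkdir -p pics; ls; cat > h.py <<'E'
from station import *
import numpy as np, cv2
def save(d,n): cv2.imwrite('pics/'+n,d['img'][:,:,::-1])
E
python3 - <<'E'
from h import *
import pickle
D={}
for n in ['scene','side','wrist']:
    d=get_image(n); D[n]=d; save(d,n+'0.png'); print(n,d['fx'],d['fy'],d['cx'],d['cy'],d['origin'],np.round(d['orientation'],4).tolist())
    for t in ['stylus','tool_block','balance']:
        try: print(t,[(np.round(np.array(r['extent'])*[560,420,560,420]).tolist(),round(r['confidence'],2)) for r in recognise(d,t)])
        except Exception as e: print(e)
pickle.dump(D,open('d0.pkl','wb'))
print(state())
E
```

```text
pics
scene 441.7991729726846 441.7991729726846 281.9554016109815 211.48286949259668 [-0.20676805 -0.60933512  0.82686072] [[0.5474, -0.522, 0.6541], [-0.8369, -0.3413, 0.428], [-0.0002, -0.7817, -0.6236]]
stylus [([325.0, 222.0, 7.0, 20.0], 0.56)]
tool_block [([263.0, 214.0, 44.0, 43.0], 0.71), ([313.0, 241.0, 51.0, 45.0], 0.63), ([412.0, 276.0, 79.0, 54.0], 0.59)]
balance [([208.0, 196.0, 76.0, 49.0], 0.83), ([312.0, 240.0, 53.0, 42.0], 0.69)]
side 436.69199258483667 436.69199258483667 279.5597245306467 211.75434867365496 [ 0.50784636 -1.1168627   0.49623999] [[0.9991, -0.0007, 0.0418], [-0.0391, -0.3682, 0.9289], [0.0147, -0.9297, -0.3679]]
stylus [([285.0, 226.0, 8.0, 29.0], 0.69)]
tool_block [([302.0, 314.0, 83.0, 105.0], 0.75), ([283.0, 247.0, 40.0, 37.0], 0.66), ([291.0, 222.0, 26.0, 40.0], 0.58)]
balance [([287.0, 204.0, 62.0, 31.0], 0.95)]
wrist 325.19226210127806 325.19226210127806 279.6920889555863 211.45429312525596 [0.6259492  0.06514646 0.37450705] [[1.0, 0.0007, 0.0007], [0.0009, -0.9654, -0.2609], [0.0005, 0.2609, -0.9654]]
stylus []
tool_block [([219.0, 323.0, 69.0, 5
[... 217 characters left out ...]
50001]), 'joint_velocities': array([ 0.00147629, -0.00032461,  0.00106613,  0.00014986, -0.00074841,
        0.001847  ,  0.00164996]), 'tau': array([ 1.61488538e-04, -6.24943686e+01,  4.90486133e-02, -3.91693246e+01,
        1.64255372e-02,  1.93877437e-03,  8.12495841e-06]), 'ee_pos': array([6.25022185e-01, 2.54322625e-06, 2.31354105e-01]), 'orientation': array([[ 3.05025298e-05,  9.99999994e-01,  1.01022647e-04],
       [ 9.99999999e-01, -3.05056156e-05,  3.05438689e-05],
       [ 3.05469505e-05,  1.01021715e-04, -9.99999994e-01]]), 'wrist_force': array([ 0.84996493, -0.15735415,  0.77000575]), 'ft_torque': array([-0.03995449, -0.05127016, -0.04979513]), 'finger_gap': 0.08532045199178494}
```

View pics/scene0.png

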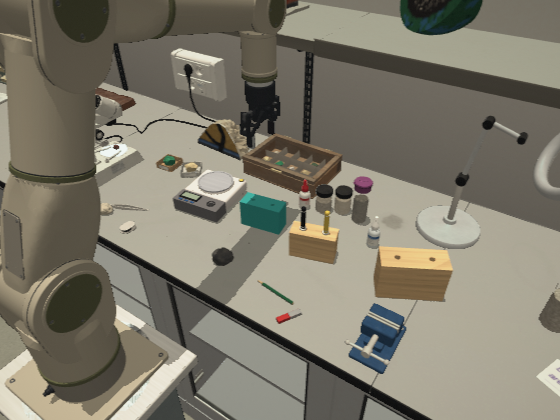

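View pics/side0.png

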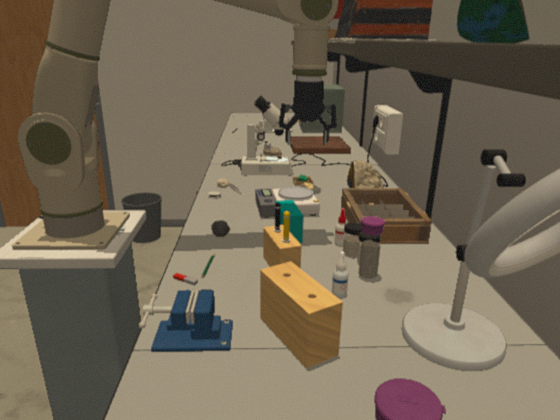

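View pics/wrist0.png

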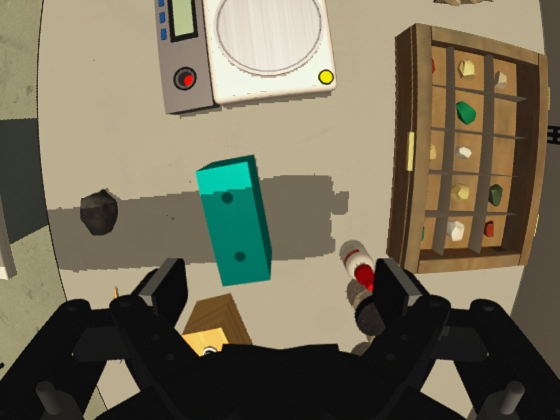

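```bash
python3 - <<'E'
import pickle,cv2,numpy as np
D=pickle.load(open('d0.pkl','rb'))
a=cv2.resize(D['scene']['img'][160:280,160:400],None,fx=3.3,fy=3.3,interpolation=cv2.INTER_CUBIC)
cv2.imwrite('pics/c1.png',a[:,:,::-1])
a=cv2.resize(D['side']['img'][170:290,210:370],None,fx=5,fy=5,interpolation=cv2.INTER_CUBIC)
cv2.imwrite('pics/c2.png',a[:,:,::-1])
E
```

```text
(no output)
```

View pics/c1.png

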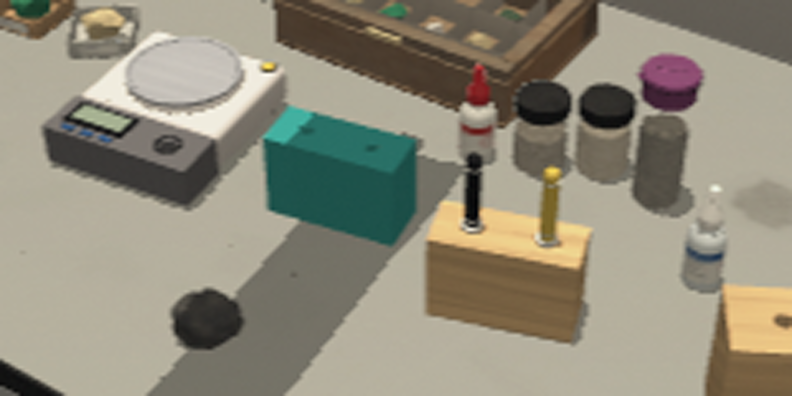

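View pics/c2.png

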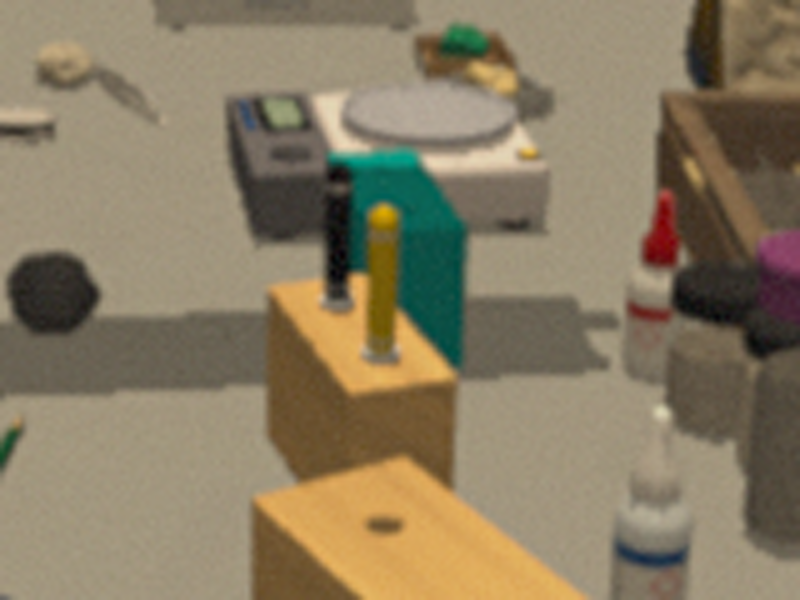

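```bash
cat >> h.py <<'E'
def ray(d,u,v,fish=False):
    x=(u-d['cx'])/d['fx'];y=(v-d['cy'])/d['fy']
    if fish:
        r=np.hypot(x,y); k=np.sin(r)/r if r>1e-9 else 1; w=np.array([x*k,y*k,np.cos(r)])
    else: w=np.array([x,y,1.])
    w=np.array(d['orientation'])@w; return np.array(d['origin']),w/np.linalg.norm(w)
def atz(d,u,v,z,fish=False):
    o,w=ray(d,u,v,fish); return o+w*(z-o[2])/w[2]
def tri(*rs):
    A=0;b=0
    for o,w in rs:
        P=np.eye(3)-np.outer(w,w);A=A+P;b=b+P@o
    return np.linalg.solve(A,b)
E
python3 - <<'E'
from h import *
import pickle
D=pickle.load(open('d0.pkl','rb'));S,T,W=D['scene'],D['side'],D['wrist']
np.set_printoptions(precision=4,suppress=True)
for n,a,b,z in [('top',(327,212.4),(286.6,213.2),.146),('collar',(325.8,232.1),(286.2,240.8),.082),('pick',(303,228.5),(277.4,230.6),.082),('ap',(210.9,203.9),(268.4,200.8),.045)]:
    print(n,tri(ray(S,*a),ray(T,*b)),atz(S,*a,z),atz(T,*b,z))
print(atz(W,185,78,.045,True))
for p in [(167,112),(214,107),(334,93),(205,0)]: print(p,atz(W,*p,.045,True))
E
```

```text
top [ 0.5634 -0.2378  0.1458] [ 0.5651 -0.237   0.146 ] [ 0.5625 -0.2411  0.146 ]
collar [ 0.5642 -0.2387  0.0805] [ 0.5651 -0.2381  0.082 ] [ 0.5627 -0.2453  0.082 ]
pick [ 0.5462 -0.1816  0.0794] [ 0.5453 -0.1821  0.082 ] [ 0.5452 -0.19    0.082 ]
ap [0.53   0.1193 0.0433] [0.5301 0.119  0.045 ] [0.5291 0.1115 0.045 ]
[0.5291 0.1176 0.045 ]
(167, 112) [0.5091 0.083  0.045 ]
(214, 107) [0.5597 0.0854 0.045 ]
(334, 93) [0.6807 0.0995 0.045 ]
(205, 0) [0.5485 0.2032 0.045 ]
```

Request:
{"name": "arm_command", "arguments": {"increments": [[-34,-8.8,0,-0.04],[-34,-8.8,0,-0.04],[-34,-8.8,0,-0.04],[-34,-8.8,0,-0.04],[-34,-8.8,0,-0.04],[-34,-8.8,0,-0.04],[-34,-8.8,0,-0.04],[0,0,0,-0.025]]}}

```text
time: 1.27
ee_pos: [0.59, -0.252, 0.2311]
orientation: [[-0.293, 0.956, -0.001], [0.956, 0.293, -0.004], [-0.004, -0.002, -1.0]]
wrist_force: [-0.9, -1.5, -0.4]
finger_gap: 0.0856
```

Request:
{"name": "arm_command", "arguments": {"increments": [[10.5,-10.6,0,0],[10.6,-10.6,0,0],[0,0,0,0],[0,0,0,0]]}}

```text
time: 1.6
ee_pos: [0.5658, -0.2288, 0.2317]
orientation: [[-0.301, 0.954, 0.001], [0.954, 0.301, -0.0], [-0.0, 0.001, -1.0]]
wrist_force: [-1.0, -0.3, 0.1]
finger_gap: 0.0855
```

```bash
python3 - <<'E'
from h import *
import pickle
d=get_image('wrist');save(d,'w1.png');pickle.dump((d,state()),open('w1.pkl','wb'));print(state()['ee_pos'],np.round(state()['orientation'],4))
for t in ['stylus','hardness_pick']:print([(np.round(np.array(r['extent'])*[560,420,560,420]).tolist(),round(r['confidence'],2)) for r in recognise(d,t)])
E
```

```text
[ 0.56617227 -0.22902243  0.23161048] [[-3.005e-01  9.538e-01  7.000e-04]
 [ 9.538e-01  3.005e-01 -2.000e-04]
 [-4.000e-04  6.000e-04 -1.000e+00]]
[([270.0, 216.0, 14.0, 39.0], 0.71)]
[([274.0, 142.0, 24.0, 28.0], 0.88)]
```

View pics/w1.png

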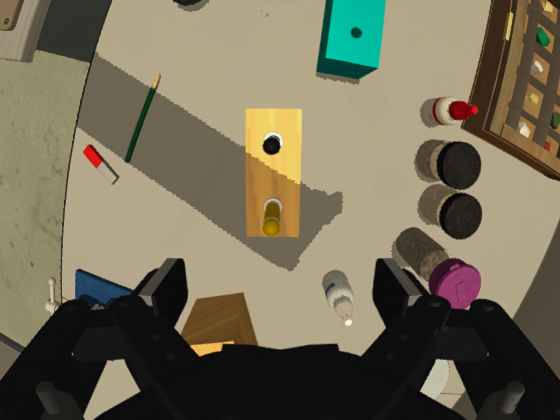

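```bash
python3 - <<'E'
from h import *
import pickle
d,s=pickle.load(open('w1.pkl','rb'))
R=s['orientation'];p=s['ee_pos']
for n,u,v,z in [('top',271,228,.146),('collar',273.5,206,.084),('pickcol',272.5,141,.084),('picktop',271,145,.146)]:
    q=atz(d,u,v,z,True);print(n,np.round(q,4),'tool delta mm',np.round(R.T@(q-p)*1000,1))
E
```

```text
top [ 0.5636 -0.2398  0.146 ] tool delta mm [-9.5 -5.8 85.6]
collar [ 0.5639 -0.2385  0.084 ] tool delta mm [ -8.3  -5.1 147.6]
pickcol [ 0.5453 -0.1818  0.084 ] tool delta mm [ 51.4  -5.8 147.6]
picktop [ 0.5455 -0.1816  0.146 ] tool delta mm [51.5 -5.5 85.6]
```

```bash
python3 - <<'E'
from h import *
import pickle
d,s=pickle.load(open('w1.pkl','rb'))
R=s['orientation'];p=s['ee_pos']
q=atz(d,348,322,.098,True);print(q,R.T@(q-p)*1000)
E
```

```text
[ 0.67277473 -0.32971352  0.098     ] [-128.01565109   71.34019633  133.70530664]
```

Request:
{"name": "arm_command", "arguments": {"increments": [[-9,-5.3,0,0],[0,0,0,0],[0,0,0,0],[0,0,0,0]], "claw": 0, "newtons": 50}}

```text
time: 2.08
ee_pos: [0.5635, -0.2396, 0.2312]
orientation: [[-0.3, 0.954, -0.0], [0.954, 0.3, 0.0], [0.0, -0.0, -1.0]]
wrist_force: [0.8, 0.3, 0.7]
finger_gap: 0.0428
```

Bottle is far (128 mm behind). Descend.

Request:
{"name": "arm_command", "arguments": {"increments": [[0,0,25,0],[0,0,25,0],[0,0,25,0],[0,0,25,0],[0,0,20,0],[0,0,10,0],[0,0,0,0],[0,0,0,0]]}}

```text
time: 2.75
ee_pos: [0.5638, -0.2393, 0.1018]
orientation: [[-0.3, 0.954, 0.0], [0.954, 0.3, 0.0], [-0.0, 0.0, -1.0]]
wrist_force: [0.5, 0.3, 0.2]
finger_gap: 0.0425
```

```bash
python3 - <<'E'
from h import *
d=get_image('wrist');save(d,'w2.png');print(state()['ee_pos'])
E
```

```text
[ 0.56435879 -0.23949585  0.10267714]
```

View pics/w2.png

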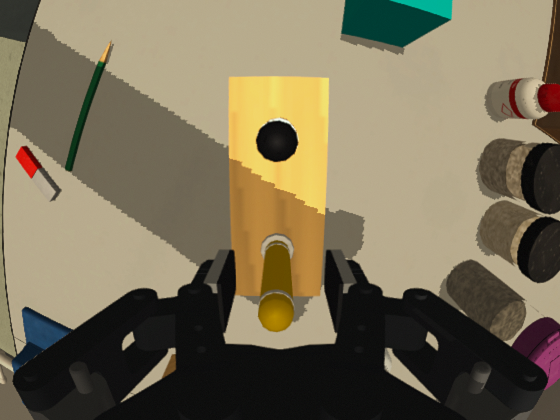

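The yellow handle (276,310) stands between the fingers, centred; the pick (277,140) is well clear. Closing.

Request:
{"name": "arm_command", "arguments": {"increments": [[0,0,0,0],[0,0,0,0],[0,0,0,0],[0,0,0,0],[0,0,0,0],[0,0,0,0]], "claw": 1, "newtons": 60}}

```text
time: 3.3
ee_pos: [0.5642, -0.2395, 0.1025]
orientation: [[-0.3, 0.954, 0.002], [0.954, 0.3, -0.001], [-0.001, 0.002, -1.0]]
wrist_force: [-1.3, 0.2, 6.3]
finger_gap: 0.0114
```

Request:
{"name": "arm_command", "arguments": {"increments": [[0,0,-15,0],[0,0,-20,0],[0,0,-20,0],[0,0,-20,0],[0,0,-20,0],[0,0,-15,0],[0,0,0,0],[0,0,0,0]]}}

```text
time: 3.97
ee_pos: [0.5638, -0.2394, 0.2118]
orientation: [[-0.3, 0.954, 0.001], [0.954, 0.3, -0.0], [-0.001, 0.001, -1.0]]
wrist_force: [-0.3, 0.6, -1.2]
finger_gap: 0.0113
```

```bash
python3 - <<'E'
from h import *
import pickle
D={}
for n in ['wrist','side','scene']:
    d=get_image(n);save(d,n+'3.png');D[n]=d
a=cv2.resize(D['side']['img'][130:280,200:400],None,fx=4,fy=4,interpolation=cv2.INTER_CUBIC)
cv2.imwrite('pics/c3.png',a[:,:,::-1])
print(state()['ee_pos'],state()['finger_gap'])
pickle.dump((D,state()),open('w3.pkl','wb'))
E
```

```text
[ 0.56296047 -0.23905011  0.20991211] 0.011699251942471456
```

View pics/wrist3.png

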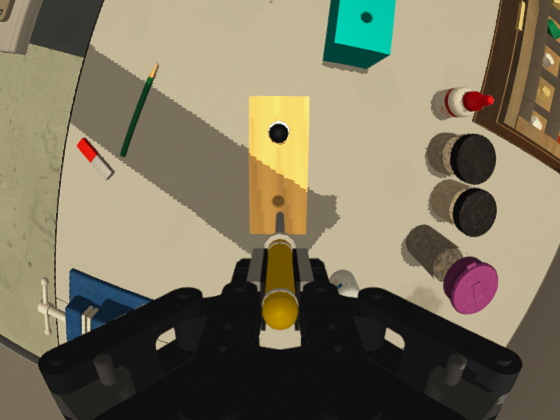

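View pics/c3.png

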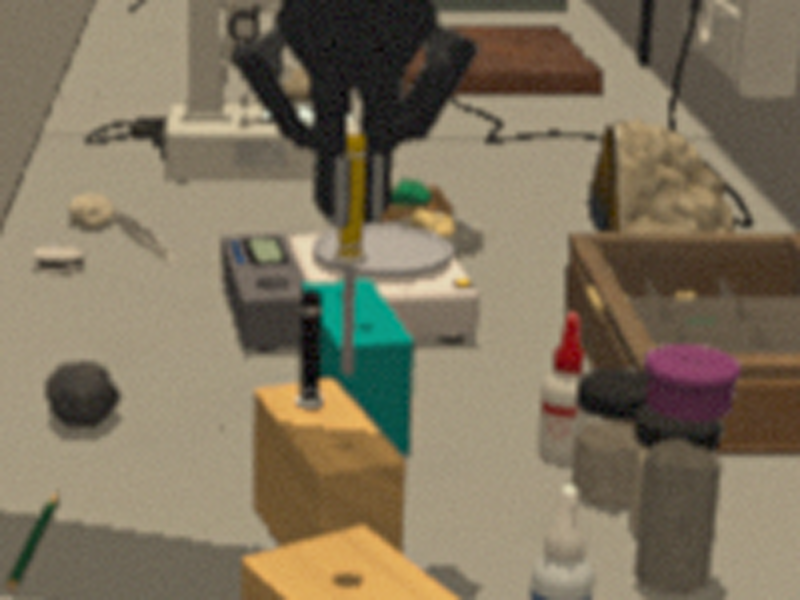

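Request:
{"name": "arm_command", "arguments": {"increments": [[0,0,-30,0],[0,0,-30,0],[25,5,0,0],[35,7.5,0,0],[35,7.5,0,0],[35,7.5,0,0],[35,7.5,0,0],[35,7.5,0,0]]}}

```text
time: 4.78
ee_pos: [0.5432, -0.0341, 0.2703]
orientation: [[-0.3, 0.954, -0.001], [0.954, 0.3, -0.0], [0.0, -0.001, -1.0]]
wrist_force: [0.3, -0.8, 0.3]
finger_gap: 0.0115
```

Request:
{"name": "arm_command", "arguments": {"increments": [[35,7.5,0,0],[35,7.5,0,0],[30,7,0,0],[25,5.5,0,0],[20,4,0,0],[0,0,0,0],[0,0,0,0],[0,0,0,0]]}}

```text
time: 5.45
ee_pos: [0.5304, 0.111, 0.2705]
orientation: [[-0.3, 0.954, -0.001], [0.954, 0.3, -0.001], [-0.0, -0.001, -1.0]]
wrist_force: [-0.1, -0.1, -0.1]
finger_gap: 0.0112
```

```bash
python3 - <<'E'
from h import *
import pickle
D={}
for n in ['wrist','side','scene']:
    d=get_image(n);save(d,n+'4.png');D[n]=d
a=cv2.resize(D['wrist']['img'][120:320,180:380],None,fx=3,fy=3,interpolation=cv2.INTER_CUBIC)
cv2.imwrite('pics/c4.png',a[:,:,::-1])
s=state();print(s['ee_pos'],s['finger_gap'],s['wrist_force'],s['time'])
pickle.dump((D,s),open('w4.pkl','wb'))
E
```

```text
[0.53070066 0.1106685  0.27104017] 0.011368177549399717 [-0.20807324 -0.01754866 -0.22068064] 5.6
```

View pics/c4.png

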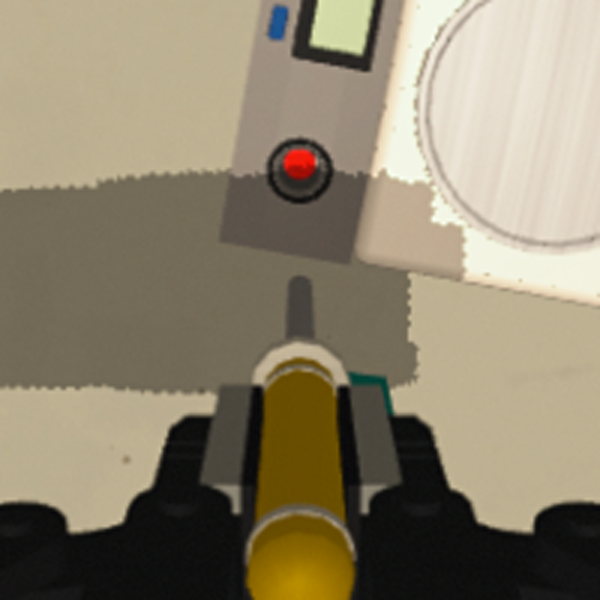

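View pics/scene4.png

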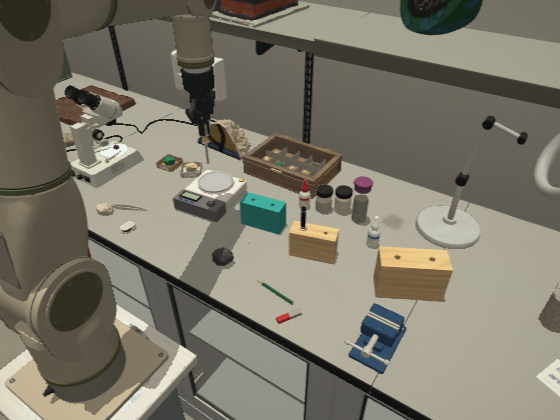

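```bash
python3 - <<'E'
from h import *
import pickle
D,s=pickle.load(open('w4.pkl','rb'))
d=D['wrist'];R=s['orientation'];p=s['ee_pos']
for n,u,v,z in [('ap',280,176.7,.045),('tip',280,214,.1835),('tip5',280,214,.1785),('end',280.2,311,.1835+.131)]:
    q=atz(d,u,v,z,True);print(n,np.round(q,4),'tool mm',np.round(R.T@(q-p)*1000,1))
E
```

```text
ap [0.5295 0.1173 0.045 ] tool mm [  6.8   1.  226. ]
tip [0.5313 0.1119 0.1835] tool mm [ 1.   0.9 87.5]
tip5 [0.5317 0.1106 0.1785] tool mm [-0.4  0.9 92.5]
end [0.5312 0.1125 0.3145] tool mm [  1.6   1.  -43.5]
```

Request:
{"name": "arm_command", "arguments": {"increments": [[6,0,0,0],[0,0,25,0],[0,0,25,0],[0,0,25,0],[0,0,25,0],[0,0,15,0],[0,0,0,0],[0,0,0,0]]}}

```text
time: 6.27
ee_pos: [0.5285, 0.1176, 0.1563]
orientation: [[-0.3, 0.954, -0.001], [0.954, 0.3, -0.0], [0.0, -0.001, -1.0]]
wrist_force: [-0.0, -0.3, 0.8]
finger_gap: 0.0119
```

```bash
python3 - <<'E'
from h import *
import pickle
D={}
for n in ['wrist','side','scene']:
    d=get_image(n);save(d,n+'5.png');D[n]=d
def c(n,y,x,f): return cv2.resize(D[n]['img'][y:y+100,x:x+100],(400,400),interpolation=cv2.INTER_CUBIC)
a=np.hstack([c('wrist',170,230,4),c('side',120,220,4)])
cv2.imwrite('pics/c5.png',a[:,:,::-1])
s=state();print(s['ee_pos'],s['finger_gap'],s['wrist_force'],s['time'])
pickle.dump((D,s),open('w5.pkl','wb'))
E
```

```text
[0.52959369 0.11800927 0.15793053] 0.011811077136779025 [ 0.11400258 -0.39763572 -0.37758243] 6.4167
```

View pics/c5.png

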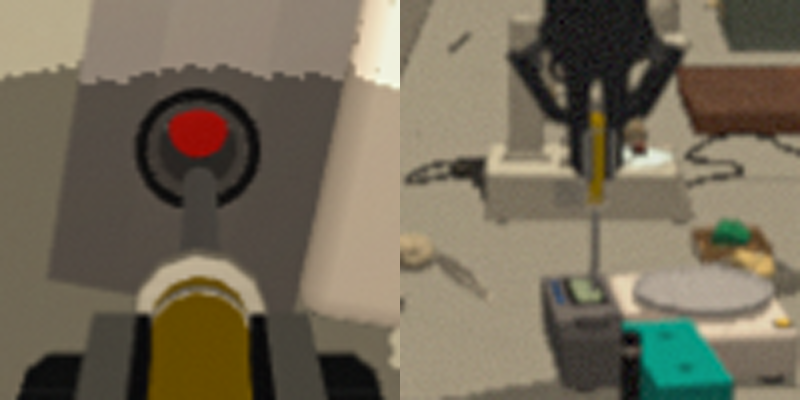

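```bash
python3 - <<'E'
from h import *
import pickle
D,s=pickle.load(open('w5.pkl','rb'))
d=D['wrist'];R=s['orientation'];p=s['ee_pos']
for n,u,v,z in [('ap',279.5,207,.045),('tip',279.8,212.7,.07),('tip',279.8,212.7,.066)]:
    q=atz(d,u,v,z,True);print(n,np.round(q,4),'tool mm',np.round(R.T@(q-p)*1000,1))
E
```

```text
ap [0.5291 0.1176 0.045 ] tool mm [ -0.2  -0.8 112.9]
tip [0.5287 0.1197 0.07  ] tool mm [ 1.9 -0.5 87.9]
tip [0.5291 0.1187 0.066 ] tool mm [ 0.8 -0.5 91.9]
```

Request:
{"name": "arm_command", "arguments": {"increments": [[-1,0,0,0],[0,0,10,0],[0,0,10,0],[0,0,10,0],[0,0,7,0],[0,0,0,0],[0,0,0,0]]}}

```text
time: 7.0
ee_pos: [0.5286, 0.1167, 0.1186]
orientation: [[-0.3, 0.954, -0.001], [0.954, 0.3, -0.0], [0.0, -0.001, -1.0]]
wrist_force: [0.6, -0.5, 0.2]
finger_gap: 0.0113
```

```bash
python3 - <<'E'
from h import *
d=get_image('wrist');save(d,'w6.png')
a=cv2.resize(d['img'][160:300,210:350],(560,560),interpolation=cv2.INTER_CUBIC)
cv2.imwrite('pics/c6.png',a[:,:,::-1])
s=state();print(s['ee_pos'],s['finger_gap'],s['wrist_force'],s['time'])
E
```

```text
[0.52901885 0.11682599 0.11922797] 0.011700353664691986 [ 0.01488303 -0.20167692 -0.97099076] 7.05
```

View pics/c6.png

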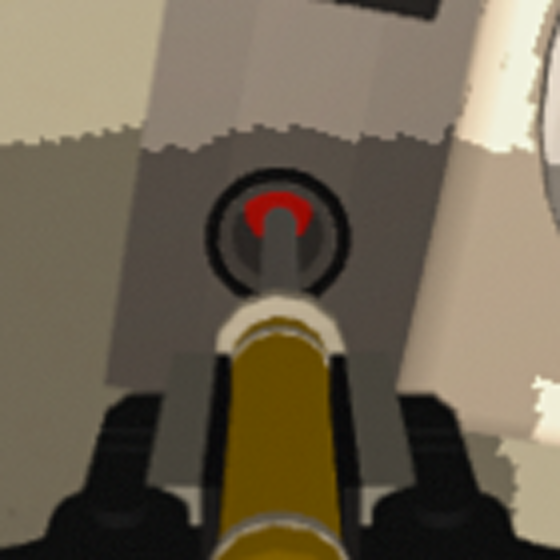

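The tip (about crop (279,215)) is inside the trim ring, over the red button. No force yet; pressing in small steps.

Request:
{"name": "arm_command", "arguments": {"increments": [[0,0,2,0],[0,0,2,0],[0,0,1,0],[0,0,0,0],[0,0,0,0]]}}

```text
time: 7.47
ee_pos: [0.5292, 0.1168, 0.1145]
orientation: [[-0.3, 0.954, 0.0], [0.954, 0.3, 0.0], [-0.0, 0.0, -1.0]]
wrist_force: [0.6, -1.2, -0.0]
finger_gap: 0.0116
```

Request:
{"name": "arm_command", "arguments": {"increments": [[0,0,1.5,0],[0,0,1.5,0],[0,0,0,0],[0,0,0,0]]}}

```text
time: 7.8
ee_pos: [0.5292, 0.1169, 0.1115]
orientation: [[-0.3, 0.954, 0.0], [0.954, 0.3, 0.0], [-0.0, 0.0, -1.0]]
wrist_force: [-0.1, -0.1, 2.1]
finger_gap: 0.0113
```

Request:
{"name": "arm_command", "arguments": {"increments": [[0,0,1.5,0],[0,0,1.5,0],[0,0,0,0],[0,0,0,0]]}}

```text
time: 8.13
ee_pos: [0.5292, 0.1168, 0.1085]
orientation: [[-0.3, 0.954, 0.0], [0.954, 0.3, 0.0], [-0.0, 0.0, -1.0]]
wrist_force: [-0.4, 0.0, 4.6]
finger_gap: 0.0116
```

```bash
cat > f.py <<'E'
from h import *
P=[];F=[]
for i in range(4):
    d=get_image('wrist'); s=state();P.append(s['ee_pos']);F.append(s['wrist_force'])
save(d,'wl.png')
print(np.mean(P,0),np.round(F,1).tolist(),np.mean(F,0),s['time'])
E
python3 f.py
```

```text
[0.52918362 0.11682818 0.10847482] [[-0.3, 0.3, 3.8], [-0.1, 0.5, 3.8], [0.2, 0.3, 5.3], [0.2, 1.0, 4.1]] [-0.02587872  0.52071809  4.25361948] 8.3333
```

Request:
{"name": "arm_command", "arguments": {"increments": [[0,0,1,0],[0,0,1,0],[0,0,0,0],[0,0,0,0]]}}

```text
time: 8.67
ee_pos: [0.5293, 0.1169, 0.1068]
orientation: [[-0.3, 0.954, 0.001], [0.954, 0.3, 0.0], [-0.0, 0.001, -1.0]]
wrist_force: [-1.3, 0.2, 8.0]
finger_gap: 0.0111
```

```bash
python3 f.py
```

```text
[0.52934196 0.11688781 0.10680529] [[-0.3, -1.3, 8.5], [-1.1, -0.0, 9.4], [-0.6, -0.2, 7.7], [-1.5, -0.3, 8.9]] [-0.8762961  -0.4561143   8.60605917] 8.8667
```

The force passes 5.5 N, so the button is at its stop. I'll hold it there.

Request:
{"name": "arm_command", "arguments": {"increments": [[0,0,0,0],[0,0,0,0],[0,0,0,0],[0,0,0,0],[0,0,0,0],[0,0,0,0],[0,0,0,0],[0,0,0,0]]}}

```text
time: 9.53
ee_pos: [0.5294, 0.1169, 0.1068]
orientation: [[-0.3, 0.954, 0.001], [0.954, 0.3, 0.0], [-0.0, 0.001, -1.0]]
wrist_force: [-0.9, -0.1, 8.4]
finger_gap: 0.0112
```

Request:
{"name": "arm_command", "arguments": {"increments": [[0,0,0,0],[0,0,0,0],[0,0,0,0],[0,0,0,0],[0,0,0,0],[0,0,0,0],[0,0,0,0],[0,0,0,0]]}}

```text
time: 10.2
ee_pos: [0.5294, 0.1169, 0.1068]
orientation: [[-0.3, 0.954, 0.001], [0.954, 0.3, 0.0], [-0.0, 0.001, -1.0]]
wrist_force: [-1.3, -0.5, 8.8]
finger_gap: 0.0112
```

Request:
{"name": "arm_command", "arguments": {"increments": [[0,0,0,0],[0,0,0,0],[0,0,0,0],[0,0,0,0],[0,0,0,0],[0,0,0,0],[0,0,0,0],[0,0,0,0]]}}

```text
time: 10.87
ee_pos: [0.5293, 0.1168, 0.1068]
orientation: [[-0.3, 0.954, 0.001], [0.954, 0.3, 0.0], [-0.0, 0.001, -1.0]]
wrist_force: [-0.9, 0.5, 9.1]
finger_gap: 0.0111
```

Request:
{"name": "arm_command", "arguments": {"increments": [[0,0,0,0],[0,0,0,0],[0,0,0,0],[0,0,0,0],[0,0,0,0],[0,0,0,0],[0,0,0,0],[0,0,0,0]]}}

```text
time: 11.53
ee_pos: [0.5293, 0.1169, 0.1068]
orientation: [[-0.3, 0.954, 0.001], [0.954, 0.3, 0.0], [-0.0, 0.001, -1.0]]
wrist_force: [-1.1, -0.4, 8.4]
finger_gap: 0.011
```

```bash
python3 f.py; python3 - <<'E'
from h import *
d=get_image('wrist')
e=get_image('side')
a=np.hstack([cv2.resize(d['img'][150:290,210:350],(400,400),interpolation=cv2.INTER_CUBIC),cv2.resize(e['img'][130:270,200:340],(400,400),interpolation=cv2.INTER_CUBIC)])
cv2.imwrite('pics/c7.png',a[:,:,::-1])
E
```

```text
[0.52934147 0.1168802  0.10679949] [[-0.4, -0.7, 8.0], [-1.0, -0.2, 9.1], [-0.9, -0.7, 8.9], [-1.4, -0.9, 7.9]] [-0.9210334  -0.62808868  8.49887561] 11.7333
```

View pics/c7.png

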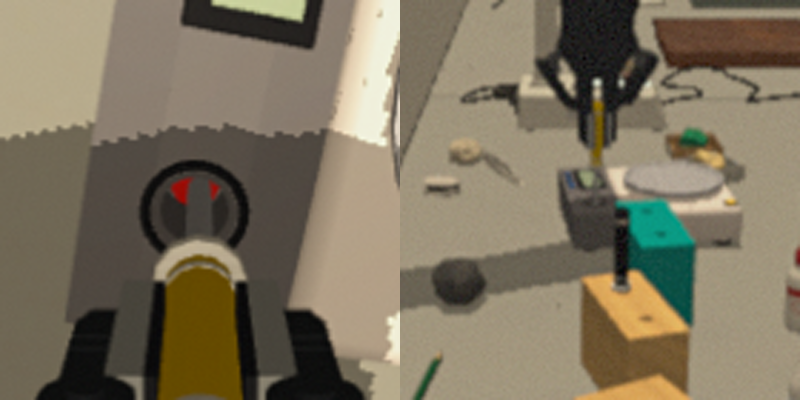

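```bash
python3 -c "
from station import *
print(finish_job())"
```

```text
the job is handed in; nothing more can be done
None
```

I pulled the yellow-handled stylus out of the smaller wooden block and carried it over the pick. I then lowered its tip through the balance's hole and pressed the red button in small steps until it stopped. I held it there for about 3 s and handed the job in with the stylus still gripped and pressing. The hand-in gave no verdict.

- **Button:** The force rose from 4.3 N to a steady 8.5 N over the last 1.7 mm. That is above the 5.5 N the spring needs when fully down and well below the 25 N limit. I could not read the button's travel directly, so "fully down" is inferred from this force and the height.
- **Alignment:** The last pictures showed the tip inside the trim ring on the red button. The last measurement before insertion put the tip 1–2 mm from the hole's centre, and I corrected by 1 mm. The stylus looked upright; in the side view it leaned by about 0.02 rad after the lift.
- **Bystanders:** The last side view showed the pick still upright in its socket and the rock apparently undisturbed. The dropper bottle was outside that last view. The gripper stayed more than 100 mm from it.
- **Checks:** None failed. The cameras disagreed by a few millimetres on positions, so I used the wrist camera for the final alignment.

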